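# Free the ratchet pawl with the release bar and let the drone lift down

## Task

Take the release bar from the bench mat, get its steel shaft under the lip of the ratchet pawl on the lift stand and ease the pawl up until it is clear of the teeth, without forcing it hard against its stop. Hold it off with the bar until the platform with the quadcopter has sunk all the way down, then let the pawl go and lay the bar back down on the mat. Keep the gripper itself off the stand and leave the other things on the bench where they are.

Things in the scene. Friction and masses are not known exactly. Their poses are not given: they have to be found in the camera images.
- stand: Ratchet lift stand, fixed; origin on the bench under its column's axis, z up. Foot plate 12 mm thick, x -70 to +110, y +-75 mm; housing 60 mm square up to z = 85. A 36 mm square column, teeth (pitch 10) on its -x face, slides in it and carries platform and quadcopter (within 80 mm of the axis towards -x). In front of the teeth: two cheek plates, x down to -52, |y| up to 14, z up to 168 mm.
- pivot_nominal (a point): Nominal pivot of the sprung pawl, between the cheeks (stand x = -32, z = 150 mm; axes as the stand). Its nose hangs into the teeth; its tail droops out towards the stand's -x. Lifting the tail's lip swings the nose out of the teeth: takes 2 to 5 N, the tooth lets go after about 5.5 mm of lift, a rigid stop ends the travel at 7.5 mm. Let go, it springs back and catches the next tooth.
- lip_nominal (a point): Nominal centre of the pawl tail's lip, pawl engaged (stand x = -84, y = 0, z = 131 mm; axes as the stand): a round bar 8 mm thick, 34 mm wide along y. The pawl bracket sits in slotted holes, set up to 8 mm higher or lower on each stand, and this point does not show it: feel the true height. Open below, down to foot plate or bench. Over 12 N from the bar counts as forcing.
- column (a joint): Height of the column with platform and quadcopter above its bottom stop, in m (0 = fully down, limit 0.076). It starts at about 0.030 to 0.072, hanging on the pawl. While the pawl is held clear (against its stop with 3 to 8 N in all is right) it sinks by its weight against a damper at about 20 to 40 mm/s.
- platform (a point): Centre of the top of the aluminium platform (150 x 100 x 6 mm) on the column, 181 mm above the bench when fully down; it moves with the column.
- bar_grip (a point): Release bar: centre of its black rectangular handle, 70 mm long, 22 mm wide, 22 mm tall. The frame's x axis runs along the bar from handle to shaft, z up. A round steel shaft 8 mm thick leaves the handle's +x end on the same axis, from x = 35 mm to its tip at x = 100 mm. Mass 80 g. It starts lying on the mat; in a weak grip it twists when its shaft is loaded.
- mat: Grey bench mat 260 (x) x 240 (y) x 3 mm, fixed; origin at the centre of its underside, on the bench.
- nutbox_mid (a point): Open clear plastic box of nuts, 110 x 75 x 30 mm, loose bystander; point at its centre, 15 mm above its underside.
- ywrench: Three-armed steel socket wrench lying flat, arms 92 mm long, 18 mm thick, loose bystander; origin at its centre, on the bench.
- mug: White mug, 80 mm across, 92 mm tall, loose bystander; origin at the centre of its underside.
- drill: Cordless drill standing on its battery, 195 mm tall, loose bystander; origin at the centre of its underside.
There are look-alikes about, which are no part of the job. What is meant by the part that bears bar_grip is not orange, and is the smaller of those in its own colour.

How it is judged:
On the way, in this order (a step that is already met when the one before it is completed fails the run):
1. the bar is under the pawl and the load has begun to sink: it is at least 10 mm lower than at the start (contact force between bar and stand above 0.5 N and distance of platform from where it was at the start of the episode above 0.01 m), for 0.1 s.
2. the platform is fully down with the bar still holding the pawl off (value of joint column below 0.004 m and contact force between bar and stand above 0.5 N), for 0.2 s.
At the end, for the whole second after the job is handed in: The platform is fully down (column within 4 mm of its bottom stop), the pawl is let go, and the bar lies at rest on the mat with the centre of its handle within the mat's outline and lower than 22 mm above the bench (value of joint column below 0.004 m and x of bar_grip in the frame of mat between -0.13 and 0.13 m and y of bar_grip in the frame of mat between -0.12 and 0.12 m and height (world z) of bar_grip below 0.022 m and linear speed of bar below 0.02 m/s and contact force between bar and stand below 0.1 N); the robot touches nothing.
It fails at once if the bar presses on the stand with more than 12 N (pawl forced against its stop) (contact force between bar and stand above 12 N).
It fails at once if the gripper bears on the stand or its load (contact force between any of the fingers, the arm and stand above 1 N).
It fails at once if the bar is dropped (linear speed of bar above 0.6 m/s and contact force between the fingers and bar below 0.1 N).
It fails at once if a bystander is pushed more than 15 mm (distance of any of nutbox_mid, ywrench, mug, drill from where it was at the start of the episode above 0.015 m).
It also fails if it takes over 53 s, if anything falls off the work surface, if the arm or the gripper's body presses on something with over 40 N, if the wrist force passes 120 N, or if a joint passes its speed limit or range.

## Robot

A 7-joint arm with a two-finger parallel gripper is mounted at the origin on the work surface. World frame = base frame: x ahead of the robot, y to its left, z up, the work surface at z = 0. Lengths are in m, angles in rad, forces in N, time in s.
With the tool pointing down it reaches from about 0.425 to 0.95 m from the base axis. Payload 16.7 kg.
Tool frame: the origin (TCP) lies at the very end of the fingers, on their centre line; the grasp point (between the pads) lies 19 mm behind it (arm.grasp_offset is the distance from the TCP to the grasp point, in m); y points along the fingers, z is the direction in which the jaws open and shut, and the axes are right-handed (so a half turn about y gives the same grasp; the last joint's range is limited). The gripper opens to 94 mm and grips with 3 to 60 N. Pads are 16 mm wide; open, the fingers measure 119 mm over their backs; the gripper's body (75 mm by 177 mm) begins 78 mm behind the grasp point.
Start: joints at [1.042, 0.426, 0.074, 1.606, -0.034, 1.111, -0.067], TCP at [0.25, -0.627, 0.205] pointing down, gripper open.
Joint ranges: [-2.85, 2.85], [-0.5, 2.14], [-1.23, 1.37], [0.21, 2.46], [-1.02, 4.16], [0.16, 2.05], [-2.73, 2.73]. Speed limits (rad/s): [1.89, 1.89, 2.39, 2.39, 3.01, 3.01, 3.01].

## Interface

Orientations are given as a rotation vector (axis times angle).
In Python, from station import arm, optics gives the robot as it stands. The module is installed in compiled form; this text tells all that it offers.
- The arm moves only by the tool play_rows, never from a script. Its argument "commands" is a list of rows, each an object with "linear": the shift along the tool's x, y, z in units of 0.05 m (1.0 is 0.05 m), a list of three; "turn": the turn, a rotation vector about the tool's x, y, z in units of 0.1 rad (1.0 is 0.1 rad), a list of three; "claw": the opening, from 0 (shut) to 1 (fully open). A call has 1 to 20 rows; each row shifts and turns the pose as measured when the row begins, along the tool's axes as they then stand; what a row does not reach is not made up. A row lasts 1/10 s, in which the tool goes at most 50 mm and 8.59 degrees, less where a joint would pass 70% of its speed; a pose out of reach is approached as far as the arm can. A call with a number of a shift or a turn outside -1 to 1 is refused whole. A call with a gripper value outside its range is refused whole. The fingers move at their own pace and stop on an object; "squeeze" is the grip in N (left out, the last holds). Time passes only in rows, so rows that do not move let the fingers close. It gives the time, the measured TCP pose, the force and the opening at its end, in the units of the state.
- arm.state(): the state, without advancing time (a new reading comes with each control period).
- optics.get_image(name): name is "side" or "top" or "wrist"; returns a dict with "pixels" (384x512x3 uint8, red, green, blue), "fov_y" (degrees; the focal length in pixels is half the picture's height over the tangent of half this angle, whatever the lens; pixels are square), "cx", "cy" (the principal point, pixels), "origin" and "rotation" of the camera in the world; the wrist camera has in their place "mount" (4x4, takes a point from camera to tool coordinates, whose origin is the TCP and whose axes are the tool frame's). Camera axes: x right, y up, looking along -z (the intrinsics and any distortion apply to the point x, -y, -z); pixel columns grow to the right and rows downward; lengths in m; the calibration is good to about 2 mm. A picture is of the moment at which its call begins: read the wrist's pose just before it. There is no depth.
- arm.job_done(): hands the job in, once; it reports no verdict.
The state is a dict: "time_s": time; "q": joint angles; "dq": joint speeds; "joint_efforts": joint torques, N m; "tcp_pos": TCP position; "tcp_rot": TCP orientation; "force": force on the tool from outside, world axes, zero at the start; "moment": the same for the moment, N m; "opening": finger opening in m.
Only numpy, scipy, OpenCV 4.12 (cv2) and the standard library are available. Lean on these libraries where they do the work, as an engineer would, in place of code of your own. Each camera call takes 0.05 s, during which the arm holds its last target.

## Working session

There is one attempt and no reset: what is moved stays moved. The work goes in short steps, Python scripts to look and compute and a tool call to move; the robot and the scene stay as the last step left them, time stands still between calls to the robot, and variables do not carry over. Pictures are saved under pics/ and viewed, and the job is handed in when it is done.

Besides the shell and the picture viewer there is one more tool, called after ">>>" by a JSON object that holds its "fn" and its "kwargs", one argument or row to a line. play_rows: Moves the arm, as the interface text tells. Shifts and turns lie within -1 to 1; 1 stands for 0.05 m of shift or 0.1 rad of turn. Its arguments: {"type":"object","properties":{"commands":{"type":"array"},"squeeze":{"type":"number"}},"required":["commands"]}

```bash
mkdir -p pics; cat > h.py <<'E'
import numpy as np, cv2
from station import arm, optics
from scipy.spatial.transform import Rotation as R
def save(n,f):
    d=optics.get_image(n); cv2.imwrite(f,d['pixels'][:,:,::-1]); return d
def ray(d,u,v,tp=None):
    f=192/np.tan(np.radians(d['fov_y'])/2)
    c=np.array([(u-d['cx'])/f,-(v-d['cy'])/f,-1.])
    if 'mount' in d:
        T=np.eye(4);T[:3,:3]=R.from_rotvec(tp[1]).as_matrix();T[:3,3]=tp[0]
        M=T@np.array(d['mount']); return M[:3,3],M[:3,:3]@c
    return np.array(d['origin']),np.array(d['rotation'])@c
def onz(d,u,v,z,tp=None):
    o,r=ray(d,u,v,tp); return o+r*(z-o[2])/r[2]
def proj(d,p):
    f=192/np.tan(np.radians(d['fov_y'])/2)
    c=np.array(d['rotation']).T@(np.array(p)-d['origin']); return d['cx']+f*c[0]/-c[2], d['cy']-f*c[1]/-c[2]
E
python3 - <<'E'
from h import *
s=arm.state(); print(s)
for n in ['side','top','wrist']:
    d=save(n,f'pics/{n}0.png'); print(n,{k:v for k,v in d.items() if k!='pixels'})
E
```

```text
{'time_s': 0.0, 'q': array([ 1.04149005,  0.42673665,  0.07384602,  1.60664696, -0.03407003,
        1.11079919, -0.06707665]), 'dq': array([-0.00034603, -0.00045095, -0.00060657,  0.0009336 , -0.00189286,
        0.00064835, -0.00169768]), 'joint_efforts': array([ 1.43072462e-03, -9.35803413e+01,  3.66702899e+00, -4.54167831e+01,
       -4.87422233e-02,  2.02975678e-02,  1.42385561e-04]), 'tcp_pos': array([ 0.25004012, -0.62648141,  0.20475475]), 'tcp_rot': array([-0.38747027,  2.01505335, -2.01243206]), 'force': array([ 0.37683395, -0.53112099, -0.18372388]), 'moment': array([-0.08766243,  0.05943407,  0.05591022]), 'opening': 0.09405886991085768}
side {'fov_y': 57.5905391252259, 'cx': 257.59091861733623, 'cy': 187.14273667369557, 'origin': array([0.09275795, 0.59258981, 0.66586955]), 'rotation': array([ 0.41531462, -1.18455837, -2.25386269])}
top {'fov_y': 49.37372660213563, 'cx': 252.80044522116134, 'cy': 188.34974505513438, 'origin': array([ 0.47863496, -0.04973165,  1.35697798]), 'rotation': array([ 0.07443257, -0.06979353, -1.58358774])}
wrist {'fov_y': 62.065966967713145, 'cx': 254.28269731164707, 'cy': 191.64440824477865, 'mount': array([[ 4.29497971e-05, -9.72109837e-01, -2.34526041e-01,
        -6.71842910e-02],
       [-5.81321380e-04,  2.34525977e-01, -9.72109679e-01,
        -1.79562488e-01],
       [ 9.99999830e-01,  1.78086915e-04, -5.55035389e-04,
        -3.45856555e-05],
       [ 0.00000000e+00,  0.00000000e+00,  0.00000000e+00,
         1.00000000e+00]])}
```

```bash
sed -i "s/    return d$/&/; s/np.array(d\['rotation'\])/R.from_rotvec(d['rotation']).as_matrix()/g" h.py; cat h.py|head -30|grep rotvec
```

```text
T=np.eye(4);T[:3,:3]=R.from_rotvec(tp[1]).as_matrix();T[:3,3]=tp[0]
    return np.array(d['origin']),R.from_rotvec(d['rotation']).as_matrix()@c
    c=R.from_rotvec(d['rotation']).as_matrix().T@(np.array(p)-d['origin']); return d['cx']+f*c[0]/-c[2], d['cy']-f*c[1]/-c[2]
```

View pics/top0.png

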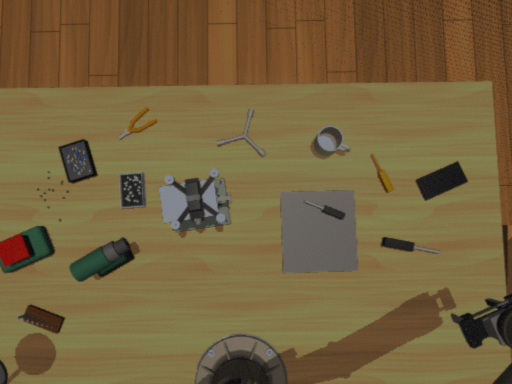

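View pics/side0.png

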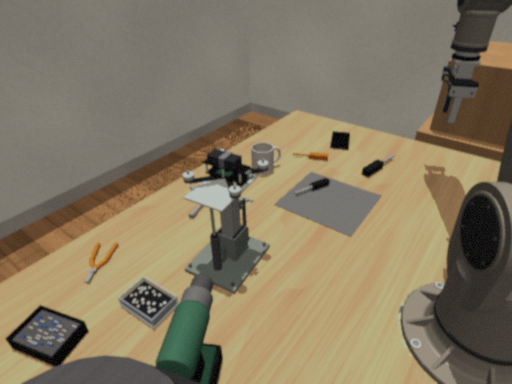

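View pics/wrist0.png

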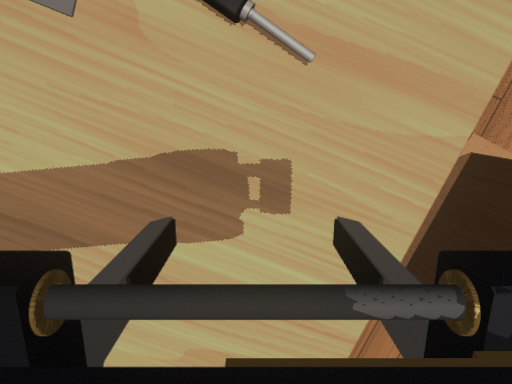

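```bash
python3 - <<'E'
from h import *
a=cv2.imread('pics/top0.png')
c=cv2.resize(a[150:290,150:370],None,fx=3.6,fy=3.6,interpolation=cv2.INTER_CUBIC); cv2.imwrite('pics/topc.png',c)
a=cv2.imread('pics/side0.png')
c=cv2.resize(a[140:300,170:390],None,fx=3.6,fy=3.6,interpolation=cv2.INTER_CUBIC); cv2.imwrite('pics/sidec.png',c)
d=optics.get_image('top'); g=d['pixels'].astype(int)
m=(np.abs(g[...,0]-g[...,2])<25)&(g.max(2)>85)&(g.max(2)<150); m=m.astype(np.uint8)
m[:, :270]=0;m[:,370:]=0;m[:180]=0;m[290:]=0
m=cv2.morphologyEx(m,cv2.MORPH_OPEN,np.ones((3,3)));cs,_=cv2.findContours(m,0,2)
k=max(cs,key=cv2.contourArea); r=cv2.minAreaRect(k); print(r)
print(onz(d,*r[0],.003)); print([onz(d,*q,.003)[:2].round(3) for q in cv2.boxPoints(r)])
b=(g.max(2)<70).astype(np.uint8); b[:, :305]=0;b[:,350:]=0;b[:195]=0;b[225:]=0
ys,xs=np.nonzero(b);print(len(xs))
cs,_=cv2.findContours(b,0,2);k=max(cs,key=cv2.contourArea);r=cv2.minAreaRect(k);print(r,[onz(d,*q,.02)[:2].round(3) for q in cv2.boxPoints(r)])
print('handle',onz(d,*r[0],.016))
E
```

```text
((318.48150634765625, 231.00070190429688), (80.72242736816406, 74.31941986083984), 87.87889862060547)
[ 0.46205882 -0.25637299  0.003     ]
[array([ 0.59 , -0.134]), array([ 0.595, -0.376]), array([ 0.337, -0.376]), array([ 0.331, -0.139])]
177
((332.65460205078125, 212.0979461669922), (23.261842727661133, 8.328313827514648), 21.03750991821289) [array([ 0.523, -0.261]), array([ 0.548, -0.272]), array([ 0.52, -0.34]), array([ 0.496, -0.33 ])]
handle [ 0.52184767 -0.30148581  0.016     ]
```

View pics/topc.png

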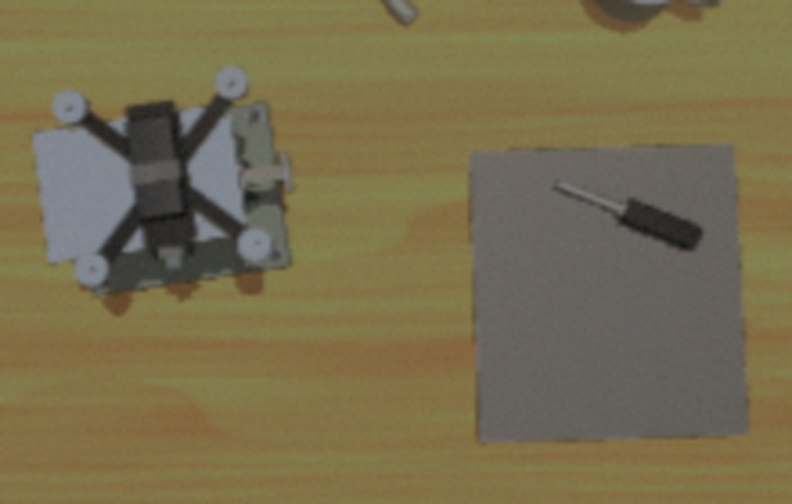

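View pics/sidec.png

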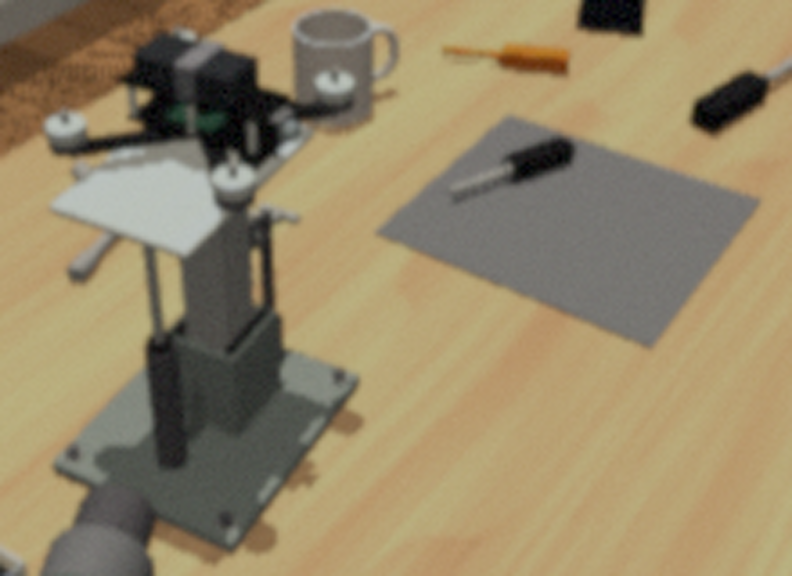

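```bash
python3 - <<'E'
from h import *
a=cv2.imread('pics/top0.png')
c=cv2.resize(a[168:240,155:240],None,fx=8,fy=8,interpolation=cv2.INTER_NEAREST); cv2.imwrite('pics/topl.png',c)
a=cv2.imread('pics/side0.png')
c=cv2.resize(a[180:290,180:290],None,fx=5.4,fy=5.4,interpolation=cv2.INTER_NEAREST); cv2.imwrite('pics/sidel.png',c)
E
```

```text
(no output)
```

View pics/topl.png

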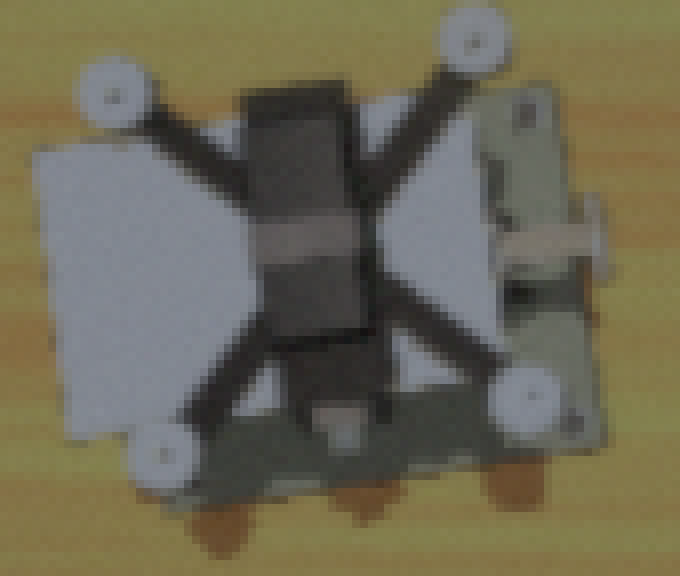

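View pics/sidel.png

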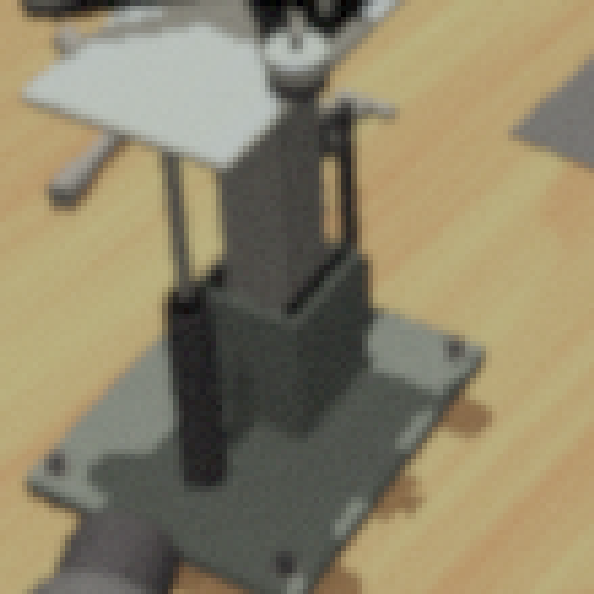

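```bash
python3 - <<'E'
from h import *
t=optics.get_image('top'); s=optics.get_image('side')
o1,r1=ray(t,229.9,197.75);o2,r2=ray(s,249.4,199.4)
A=np.c_[r1,-r2];x=np.linalg.lstsq(A,o2-o1,rcond=None)[0]
print('lip',o1+r1*x[0],o2+r2*x[1], onz(t,229.9,197.75,.131))
P=lambda u,v,z:onz(t,155+u/8,168+v/8,z)
a=P(552,88,.012);b=P(605,445,.012);c=P(160,508,.012)
print(a,b,c, np.linalg.norm(a-b)); d=(a-b)/np.linalg.norm(a-b); print('edge ang',np.degrees(np.arctan2(d[1],d[0])))
e=P(592,195,.131);f=P(604,280,.131);print('lip ends',e,f,np.linalg.norm(e-f))
# lip via side: corners of plate side view
Q=lambda u,v,z:onz(s,180+u/5.4,180+v/5.4,z)
a=Q(485,352,.012);b=Q(308,590,.012);c2=Q(28,485,.012);print('side plate',a,b,c2)
# platform edge angle
a=P(35,152,.24);b=P(70,438,.24);g=(a-b);print('platf ang',np.degrees(np.arctan2(g[1],g[0])),np.linalg.norm(g))
h=onz(t,332.65,212.1,.0155)
tip=onz(t,150+557/3.6,150+185/3.6,.014);
print(h,tip,np.linalg.norm(tip[:2]-h[:2]),np.degrees(np.arctan2(*(tip-h)[[1,0]])))
st=arm.state();print(R.from_rotvec(st['tcp_rot']).as_matrix().round(3))
E
```

```text
lip [0.56505532 0.02129869 0.12329323] [0.5621435  0.01922133 0.12296964] [0.56451546 0.02085497 0.131     ]
[0.63401992 0.04629364 0.012     ] [0.48960162 0.02611366 0.012     ] [0.46692178 0.20465474 0.012     ] 0.1458213849611419
edge ang 7.954597199267822
lip ends [0.58041844 0.02336624 0.131     ] [0.54903026 0.01922802 0.131     ] 0.031659793161781025
side plate [0.48622096 0.03271784 0.012     ] [0.46306045 0.19725294 0.012     ] [0.60515895 0.22731493 0.012     ]
platf ang 7.3115850432530705 0.0967579079412536
[ 0.52185741 -0.30156473  0.0155    ] [ 0.55758339 -0.21311881  0.014     ] 0.09538881688786963 68.00472893748841
[[-0.929 -0.     0.371]
 [-0.371  0.    -0.929]
 [ 0.    -1.    -0.   ]]
```

>>> {"fn": "play_rows", "kwargs": {
  "commands": [
    {"linear": [-0.638, 0.09, -0.351], "turn": [0, 0, 0], "claw": 1},
    {"linear": [-0.638, 0.09, -0.351], "turn": [0, 0, 0], "claw": 1},
    {"linear": [-0.638, 0.09, -0.351], "turn": [0, 0, 0], "claw": 1},
    {"linear": [-0.638, 0.09, -0.351], "turn": [0, 0, 0], "claw": 1},
    {"linear": [-0.638, 0.09, -0.351], "turn": [0, 0, 0], "claw": 1},
    {"linear": [-0.638, 0.09, -0.351], "turn": [0, 0, 0], "claw": 1},
    {"linear": [-0.638, 0.09, -0.351], "turn": [0, 0, 0], "claw": 1},
    {"linear": [-0.638, 0.09, -0.351], "turn": [0, 0, 0], "claw": 1},
    {"linear": [-0.638, 0.09, -0.351], "turn": [0, 0, 0], "claw": 1},
    {"linear": [-0.638, 0.09, -0.351], "turn": [0, 0, 0], "claw": 1},
    {"linear": [-0.638, 0.09, -0.351], "turn": [0, 0, 0], "claw": 1},
    {"linear": [-0.638, 0.09, -0.351], "turn": [0, 0, 0], "claw": 1}
  ]
}}

```text
time_s: 1.5
tcp_pos: [0.534, -0.2824, 0.1491]
tcp_rot: [-0.378, 2.017, -2.023]
force: [0.2, -0.1, -0.6]
opening: 0.0942
```

>>> {"fn": "play_rows", "kwargs": {
  "commands": [
    {"linear": [0, 0, 0], "turn": [0, -0.9, 0], "claw": 1},
    {"linear": [0, 0, 0], "turn": [0, -0.9, 0], "claw": 1},
    {"linear": [0, 0, 0], "turn": [0, -0.9, 0], "claw": 1},
    {"linear": [0, 0, 0], "turn": [0, -0.9, 0], "claw": 1},
    {"linear": [0, 0, 0], "turn": [0, -0.9, 0], "claw": 1},
    {"linear": [0, 0, 0], "turn": [0, -0.9, 0], "claw": 1},
    {"linear": [0, 0, 0], "turn": [0, -0.9, 0], "claw": 1},
    {"linear": [0, 0, 0], "turn": [0, -0.9, 0], "claw": 1},
    {"linear": [0, 0, 0], "turn": [0, -0.9, 0], "claw": 1},
    {"linear": [0, 0, 0], "turn": [0, 0, 0], "claw": 0.6}
  ]
}}

```text
time_s: 2.5
tcp_pos: [0.5382, -0.2748, 0.1479]
tcp_rot: [-1.024, 1.461, -1.462]
force: [-0.2, 0.2, 0.1]
opening: 0.0891
```

```bash
python3 - <<'E'
from h import *
s=arm.state();print(s['time_s'],s['tcp_pos'],s['q'],s['opening'],s['force']);print(R.from_rotvec(s['tcp_rot']).as_matrix().round(3))
save('wrist','pics/w1.png')
E
```

```text
2.5 [ 0.53821565 -0.27475752  0.14793588] [ 0.57202698  0.38211371 -0.26088197  1.81118822  0.11818079  0.96365286
 -0.08727801] 0.08907631886692019 [-0.23436163  0.22039864  0.09673598]
[[-0.342 -0.001  0.94 ]
 [-0.94  -0.001 -0.342]
 [ 0.001 -1.    -0.   ]]
```

View pics/w1.png

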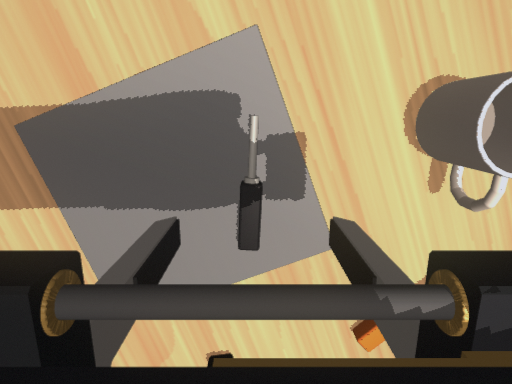

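```bash
python3 - <<'E'
from h import *
s=arm.state();tp=(s['tcp_pos'],s['tcp_rot']);d=optics.get_image('wrist')
for n,u,v,z in [('tip',254,116,.016),('shroot',251.5,180,.014),('front top',250.5,184,.025),('back top',249,240,.025),('backbot',249,249,.010),('mughandle',475,208,.03)]:
    print(n,onz(d,u,v,z,tp))
g=d['pixels'].astype(int); m=(g.max(2)<45).astype(np.uint8); m[:150]=0;m[252:]=0;m[:,:225]=0;m[:,275:]=0
cs,_=cv2.findContours(m,0,2)
for k in sorted(cs,key=cv2.contourArea)[-2:]: print(cv2.boundingRect(k),cv2.minAreaRect(k))
E
```

```text
tip [ 0.56039223 -0.21272102  0.016     ]
shroot [ 0.53650134 -0.27041492  0.014     ]
front top [ 0.5350866  -0.27171819  0.025     ]
back top [ 0.51350172 -0.32557049  0.025     ]
backbot [ 0.5075483  -0.34087589  0.01      ]
mughandle [ 0.73183411 -0.36827239  0.03      ]
(258, 213, 2, 32) ((258.5, 228.5), (31.0, 1.0), 90.0)
(239, 181, 23, 69) ((249.67478942871094, 215.25582885742188), (21.288177490234375, 68.02889251708984), 1.9091525077819824)
```

>>> {"fn": "play_rows", "kwargs": {
  "commands": [
    {"linear": [0.08, 0.44, -0.02], "turn": [0, 0.4, 0], "claw": 0.6},
    {"linear": [0.08, 0.44, -0.02], "turn": [0, 0, 0], "claw": 0.6},
    {"linear": [0.08, 0.44, -0.02], "turn": [0, 0, 0], "claw": 0.6},
    {"linear": [0.08, 0.3, -0.02], "turn": [0, 0, 0], "claw": 0.6},
    {"linear": [0, 0, 0], "turn": [0, 0, 0.7], "claw": 0.6},
    {"linear": [0, 0, 0], "turn": [0, 0, 0.7], "claw": 0.6},
    {"linear": [0, 0, 0], "turn": [0, 0, 0.7], "claw": 0.6},
    {"linear": [0, 0, 0], "turn": [0, 0, 0], "claw": 0.6},
    {"linear": [0, 0, 0], "turn": [0, 0, 0], "claw": 0.6}
  ]
}}

```text
time_s: 3.5
tcp_pos: [0.5298, -0.2875, 0.0642]
tcp_rot: [-0.792, 1.561, -1.357]
force: [-0.0, -0.0, -0.3]
opening: 0.0563
```

```bash
cat >> h.py <<'E'
def to(p,yaw=None,lean=None):
    s=arm.state();M=R.from_rotvec(s['tcp_rot']).as_matrix()
    print('t',s['time_s'],'pos',s['tcp_pos'].round(4),'F',s['force'].round(2),'M',s['moment'].round(2),'op',round(s['opening'],4))
    # bar dir = -toolx
    print('bardir',np.degrees(np.arctan2(-M[1,0],-M[0,0])).round(2),'lean',np.degrees(np.arcsin(np.clip(-M[2,0],-1,1))).round(2),'roll',np.degrees(np.arcsin(M[2,2])).round(2))
    if p is not None: print('shift units',(M.T@(np.array(p)-s['tcp_pos'])/.05).round(3))
    return s,M
E
python3 -c "
from h import *
to([.5285,-.289,.008])"
```

```text
t 3.5 pos [ 0.5298 -0.2875  0.0642] F [-0.01 -0.05 -0.32] M [-0.18  0.04 -0.02] op 0.0563
bardir 66.11 lean 12.31 roll -0.0
shift units [ 0.276  1.09  -0.011]
```

>>> {"fn": "play_rows", "kwargs": {
  "commands": [
    {"linear": [0.05, 0.2, 0], "turn": [0, -0.28, 0], "claw": 0.6},
    {"linear": [0.06, 0.25, 0], "turn": [0, 0, 0], "claw": 0.6},
    {"linear": [0.06, 0.25, 0], "turn": [0, 0, 0], "claw": 0.6},
    {"linear": [0.06, 0.2, 0], "turn": [0, 0, 0], "claw": 0.6},
    {"linear": [0, 0, 0], "turn": [0, 0, 0], "claw": 0.6}
  ]
}}

```text
time_s: 4.0
tcp_pos: [0.5303, -0.2861, 0.0134]
tcp_rot: [-0.816, 1.535, -1.338]
force: [-0.8, 0.5, -0.0]
opening: 0.0561
```

```bash
python3 -c "
from h import *
to([.5285,-.289,.008]);save('wrist','pics/w2.png')"
```

```text
t 4.0 pos [ 0.5303 -0.2861  0.0134] F [-0.8   0.48 -0.  ] M [-0.21  0.05 -0.  ] op 0.0561
bardir 68.11 lean 12.07 roll 0.32
shift units [ 0.089  0.092 -0.012]
```

View pics/w2.png

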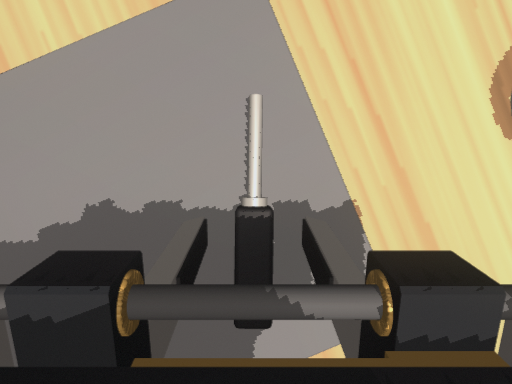

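>>> {"fn": "play_rows", "kwargs": {
  "commands": [
    {"linear": [0.08, 0.1, 0], "turn": [0, 0, 0], "claw": 0.6},
    {"linear": [0, 0, 0], "turn": [0, 0, 0], "claw": 0.6},
    {"linear": [0, 0, 0], "turn": [0, 0, 0], "claw": 0.3},
    {"linear": [0, 0, 0], "turn": [0, 0, 0], "claw": 0},
    {"linear": [0, 0, 0], "turn": [0, 0, 0], "claw": 0},
    {"linear": [0, 0, 0], "turn": [0, 0, 0], "claw": 0},
    {"linear": [0, 0, 0], "turn": [0, 0, 0], "claw": 0},
    {"linear": [0, 0, 0], "turn": [0, 0, 0], "claw": 0}
  ],
  "squeeze": 60
}}

```text
time_s: 4.85
tcp_pos: [0.5304, -0.2898, 0.0094]
tcp_rot: [-0.815, 1.533, -1.34]
force: [-1.0, 0.6, -1.0]
opening: 0.0212
```

```bash
python3 -c "
from h import *
to([.5285,-.289,.008]);save('wrist','pics/w3.png')"
```

```text
t 4.85 pos [ 0.5304 -0.2898  0.0094] F [-0.99  0.59 -0.97] M [-0.18  0.08  0.04] op 0.0212
bardir 68.12 lean 12.04 roll 0.49
shift units [ 0.006  0.028 -0.041]
```

View pics/w3.png

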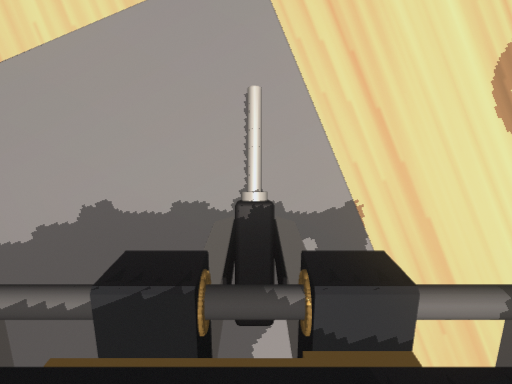

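>>> {"fn": "play_rows", "kwargs": {
  "commands": [
    {"linear": [-0.02, -0.1, 0], "turn": [0, 0, 0], "claw": 0},
    {"linear": [-0.075, -0.35, 0], "turn": [0, 0, 0], "claw": 0},
    {"linear": [-0.075, -0.35, 0], "turn": [0, 0, 0], "claw": 0},
    {"linear": [-0.075, -0.35, 0], "turn": [0, 0, 0], "claw": 0},
    {"linear": [-0.075, -0.35, 0], "turn": [0, 0, 0], "claw": 0},
    {"linear": [-0.04, -0.2, 0], "turn": [0, 0, 0], "claw": 0},
    {"linear": [0, 0, 0], "turn": [0, 0, 0], "claw": 0}
  ]
}}

```text
time_s: 5.6
tcp_pos: [0.5292, -0.2891, 0.1006]
tcp_rot: [-0.815, 1.534, -1.339]
force: [1.1, -0.2, -0.8]
opening: 0.0216
```

```bash
python3 -c "
from h import *
d=R.from_euler('z',29.7,degrees=True)
s,M=to([.587,-.14,.1]); print((R.from_matrix(M).inv()*d*R.from_matrix(M)).as_rotvec()/.1)
save('side','pics/s3.png')"
```

```text
t 5.6 pos [ 0.5292 -0.2891  0.1006] F [ 1.08 -0.21 -0.82] M [-0.29 -0.   -0.01] op 0.0216
bardir 68.12 lean 12.05 roll 0.42
shift units [-3.126  0.679 -0.043]
[-1.08230827 -5.06923865  0.03776605]
```

View pics/s3.png

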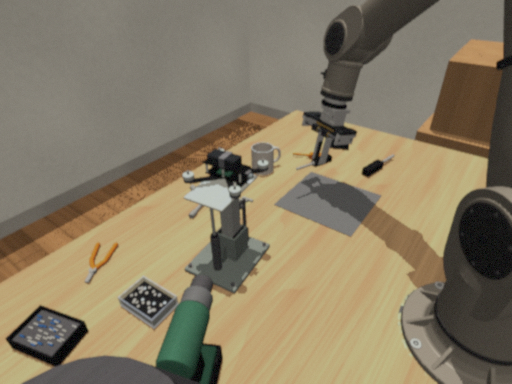

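>>> {"fn": "play_rows", "kwargs": {
  "commands": [
    {"linear": [0, 0, 0], "turn": [-0.18, -0.845, 0], "claw": 0},
    {"linear": [0, 0, 0], "turn": [-0.18, -0.845, 0], "claw": 0},
    {"linear": [0, 0, 0], "turn": [-0.18, -0.845, 0], "claw": 0},
    {"linear": [0, 0, 0], "turn": [-0.18, -0.845, 0], "claw": 0},
    {"linear": [0, 0, 0], "turn": [-0.18, -0.845, 0], "claw": 0},
    {"linear": [0, 0, 0], "turn": [-0.18, -0.845, 0], "claw": 0},
    {"linear": [0, 0, 0], "turn": [0, 0, 0], "claw": 0}
  ]
}}

```text
time_s: 6.35
tcp_pos: [0.5256, -0.2874, 0.0927]
tcp_rot: [-1.133, 1.201, -0.934]
force: [0.6, -0.2, -0.2]
opening: 0.0214
```

```bash
python3 -c "
from h import *
s,M=to([.585,-.12,.1])"
```

```text
t 6.35 pos [ 0.5256 -0.2874  0.0927] F [ 0.57 -0.23 -0.17] M [-0.25 -0.18 -0.  ] op 0.0214
bardir 98.89 lean 12.22 roll -0.01
shift units [-3.084  0.519  1.69 ]
```

>>> {"fn": "play_rows", "kwargs": {
  "commands": [
    {"linear": [-0.51, 0.085, 0.28], "turn": [0, 0.15, 0], "claw": 0},
    {"linear": [-0.51, 0.085, 0.28], "turn": [0, 0, 0], "claw": 0},
    {"linear": [-0.51, 0.085, 0.28], "turn": [0, 0, 0], "claw": 0},
    {"linear": [-0.51, 0.085, 0.28], "turn": [0, 0, 0], "claw": 0},
    {"linear": [-0.51, 0.085, 0.28], "turn": [0, 0, 0], "claw": 0},
    {"linear": [-0.51, 0.085, 0.28], "turn": [0, 0, 0], "claw": 0},
    {"linear": [0, 0, 0], "turn": [0, 0, 0], "claw": 0},
    {"linear": [0, 0, 0], "turn": [0, 0, 0], "claw": 0}
  ]
}}

```text
time_s: 7.15
tcp_pos: [0.5868, -0.117, 0.0937]
tcp_rot: [-1.116, 1.239, -0.957]
force: [-1.2, -0.0, -0.4]
opening: 0.0215
```

```bash
python3 -c "
from h import *
s,M=to([.583,-.12,.1])
d=save('side','pics/s4.png');save('top','pics/t4.png');save('wrist','pics/w4.png')
a=cv2.imread('pics/s4.png');cv2.imwrite('pics/s4c.png',cv2.resize(a[90:290,170:370],None,fx=3,fy=3,interpolation=cv2.INTER_CUBIC))
a=cv2.imread('pics/t4.png');cv2.imwrite('pics/t4c.png',cv2.resize(a[150:270,150:300],None,fx=5,fy=5,interpolation=cv2.INTER_CUBIC))
"
```

```text
t 7.15 pos [ 0.5868 -0.117   0.0937] F [-1.17 -0.02 -0.4 ] M [-0.35 -0.09  0.01] op 0.0215
bardir 96.38 lean 12.49 roll -0.64
shift units [ 0.023 -0.133 -0.083]
```

View pics/s4c.png

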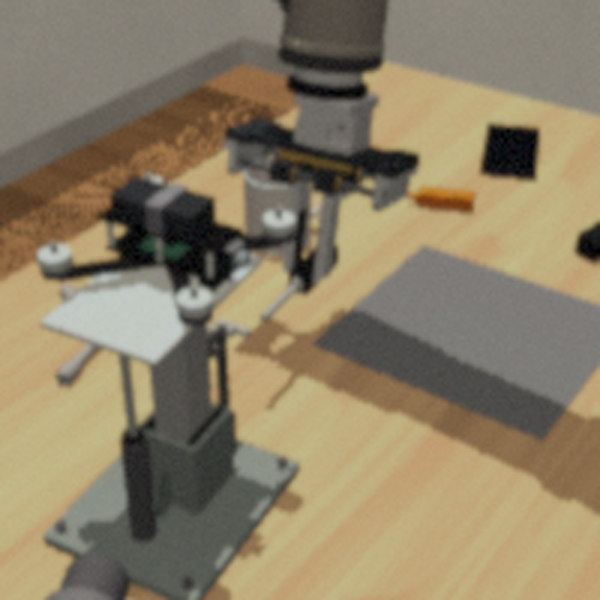

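View pics/t4c.png

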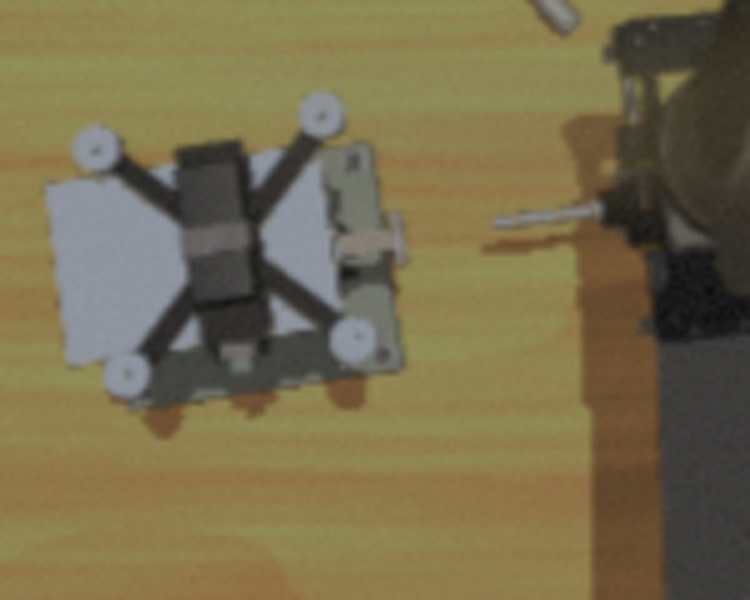

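View pics/w4.png

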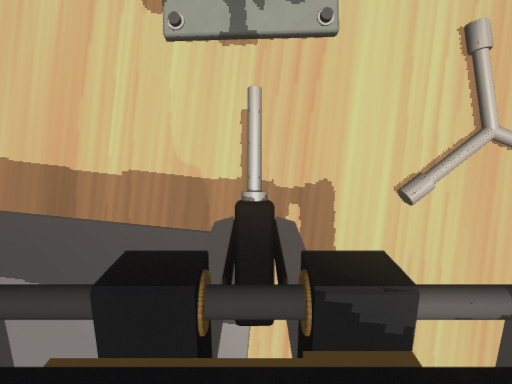

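```bash
python3 -c "
from h import *
t=optics.get_image('top');s=optics.get_image('side')
print('tip',onz(t,248.8,194.7,.1)); a=np.radians(96.4);print('exp',.5868+.0835*np.cos(a),-.117+.0835*np.sin(a))
o1,r1=ray(t,248.8,194.7);o2,r2=ray(s,170+265/3,90+317/3)
x=np.linalg.lstsq(np.c_[r1,-r2],o2-o1,rcond=None)[0];print(o1+r1*x[0],o2+r2*x[1])
print(onz(t,150+398/5,150+240/5,.127))
"
```

```text
tip [ 0.57510752 -0.03448655  0.1       ]
exp 0.5774923441607718 -0.0340203787500902
[ 0.57522964 -0.03446725  0.09840885] [ 0.57411398 -0.03523678  0.09831389]
[0.56406871 0.02197733 0.127     ]
```

>>> {"fn": "play_rows", "kwargs": {
  "commands": [
    {"linear": [0, 0, 0], "turn": [0, -0.2, 0], "claw": 0},
    {"linear": [0, 0, 0], "turn": [0, 0, 0], "claw": 0}
  ]
}}

```text
time_s: 7.6
tcp_pos: [0.5865, -0.1196, 0.0941]
tcp_rot: [-1.122, 1.222, -0.946]
force: [0.3, -0.4, -1.0]
opening: 0.0216
```

```bash
python3 -c "
from h import *
s,M=to([.574,-.0375,.094])"
```

```text
t 7.6 pos [ 0.5865 -0.1196  0.0941] F [ 0.31 -0.37 -0.98] M [-0.23 -0.09 -0.04] op 0.0216
bardir 97.51 lean 12.46 roll -0.34
shift units [-1.622  0.36  -0.032]
```

Slide in, in two halves, watching the force.

>>> {"fn": "play_rows", "kwargs": {
  "commands": [
    {"linear": [-0.2, 0.044, 0], "turn": [0, 0, 0], "claw": 0},
    {"linear": [-0.2, 0.044, 0], "turn": [0, 0, 0], "claw": 0},
    {"linear": [-0.2, 0.044, 0], "turn": [0, 0, 0], "claw": 0},
    {"linear": [-0.2, 0.044, 0], "turn": [0, 0, 0], "claw": 0},
    {"linear": [-0.2, 0.044, 0], "turn": [0, 0, 0], "claw": 0},
    {"linear": [0, 0, 0], "turn": [0, 0, 0], "claw": 0}
  ]
}}

```text
time_s: 8.2
tcp_pos: [0.5788, -0.0634, 0.0942]
tcp_rot: [-1.122, 1.222, -0.945]
force: [-0.2, 0.2, -0.1]
opening: 0.0216
```

```bash
python3 -c "
from h import *
s,M=to([.574,-.0375,.094])"
```

```text
t 8.2 pos [ 0.5788 -0.0634  0.0942] F [-0.21  0.16 -0.14] M [-0.27 -0.12  0.04] op 0.0216
bardir 97.55 lean 12.5 roll -0.34
shift units [-0.512  0.119 -0.027]
```

>>> {"fn": "play_rows", "kwargs": {
  "commands": [
    {"linear": [-0.15, 0.034, 0], "turn": [0, 0, 0], "claw": 0},
    {"linear": [-0.15, 0.034, 0], "turn": [0, 0, 0], "claw": 0},
    {"linear": [-0.1, 0.025, -0.02], "turn": [0, 0, 0], "claw": 0},
    {"linear": [0, 0, 0], "turn": [0, 0, 0], "claw": 0},
    {"linear": [0, 0, 0], "turn": [0, 0, 0], "claw": 0}
  ]
}}

```text
time_s: 8.7
tcp_pos: [0.5749, -0.0415, 0.0941]
tcp_rot: [-1.122, 1.222, -0.945]
force: [0.8, 0.1, -0.5]
opening: 0.0213
```

```bash
python3 -c "
from h import *
s,M=to([.574,-.0375,.094])
d=save('side','pics/s5.png');save('top','pics/t5.png');save('wrist','pics/w5.png')
a=cv2.imread('pics/s5.png');cv2.imwrite('pics/s5c.png',cv2.resize(a[100:250,180:330],None,fx=4,fy=4,interpolation=cv2.INTER_CUBIC))
a=cv2.imread('pics/t5.png');cv2.imwrite('pics/t5c.png',cv2.resize(a[150:270,150:300],None,fx=5,fy=5,interpolation=cv2.INTER_CUBIC))
for i in range(3): print(arm.state()['force'])
"
```

```text
t 8.7 pos [ 0.5749 -0.0415  0.0941] F [ 0.84  0.14 -0.52] M [-0.29 -0.09 -0.04] op 0.0213
bardir 97.55 lean 12.47 roll -0.33
shift units [-0.079  0.019 -0.006]
[-0.42753129  0.50659071 -0.3967025 ]
[-0.42753129  0.50659071 -0.3967025 ]
[-0.42753129  0.50659071 -0.3967025 ]
```

View pics/s5c.png

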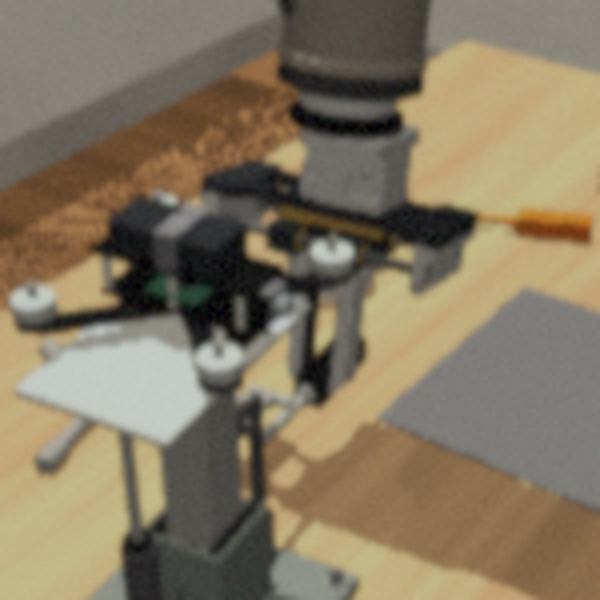

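View pics/t5c.png

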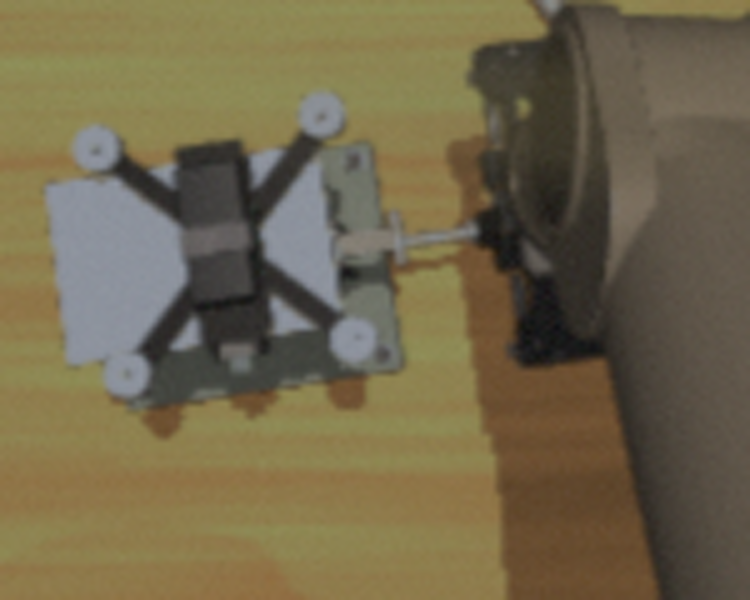

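View pics/w5.png

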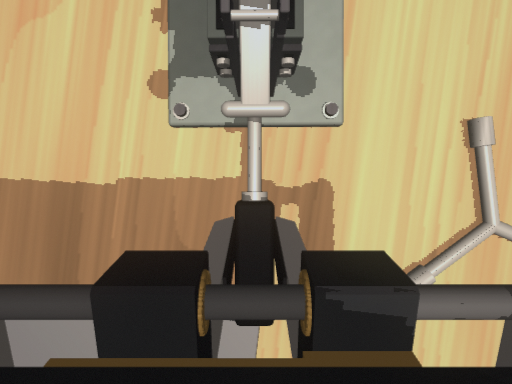

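>>> {"fn": "play_rows", "kwargs": {
  "commands": [
    {"linear": [-0.009, -0.04, 0], "turn": [0, 0, 0], "claw": 0},
    {"linear": [-0.009, -0.04, 0], "turn": [0, 0, 0], "claw": 0},
    {"linear": [-0.009, -0.04, 0], "turn": [0, 0, 0], "claw": 0},
    {"linear": [-0.009, -0.04, 0], "turn": [0, 0, 0], "claw": 0},
    {"linear": [0, 0, 0], "turn": [0, 0, 0], "claw": 0}
  ]
}}

```text
time_s: 9.35
tcp_pos: [0.5752, -0.0426, 0.1031]
tcp_rot: [-1.122, 1.223, -0.946]
force: [0.1, -0.3, 0.1]
opening: 0.0213
```

>>> {"fn": "play_rows", "kwargs": {
  "commands": [
    {"linear": [-0.007, -0.03, 0], "turn": [0, 0, 0], "claw": 0},
    {"linear": [-0.007, -0.03, 0], "turn": [0, 0, 0], "claw": 0},
    {"linear": [0, 0, 0], "turn": [0, 0, 0], "claw": 0}
  ]
}}

```text
time_s: 9.65
tcp_pos: [0.5752, -0.0426, 0.1065]
tcp_rot: [-1.122, 1.222, -0.947]
force: [0.5, -0.2, -1.2]
opening: 0.0215
```

>>> {"fn": "play_rows", "kwargs": {
  "commands": [
    {"linear": [-0.005, -0.02, 0], "turn": [0, 0, 0], "claw": 0},
    {"linear": [-0.005, -0.02, 0], "turn": [0, 0, 0], "claw": 0},
    {"linear": [0, 0, 0], "turn": [0, 0, 0], "claw": 0}
  ]
}}

```text
time_s: 9.95
tcp_pos: [0.5752, -0.0425, 0.1087]
tcp_rot: [-1.122, 1.223, -0.946]
force: [-0.5, -0.4, -0.7]
opening: 0.0217
```

>>> {"fn": "play_rows", "kwargs": {
  "commands": [
    {"linear": [-0.005, -0.02, 0], "turn": [0, 0, 0], "claw": 0},
    {"linear": [-0.005, -0.02, 0], "turn": [0, 0, 0], "claw": 0},
    {"linear": [0, 0, 0], "turn": [0, 0, 0], "claw": 0}
  ]
}}

```text
time_s: 10.25
tcp_pos: [0.5752, -0.0424, 0.1108]
tcp_rot: [-1.122, 1.223, -0.946]
force: [-0.1, -0.5, -1.4]
opening: 0.0214
```

```bash
python3 -c "
from h import *
s,M=to([.574,-.0375,.094])
save('wrist','pics/w6.png');to(None);save('side','pics/s6.png');to(None)
a=cv2.imread('pics/s6.png');cv2.imwrite('pics/s6c.png',cv2.resize(a[160:240,200:300],None,fx=7,fy=7,interpolation=cv2.INTER_CUBIC))
"
```

```text
t 10.25 pos [ 0.5752 -0.0424  0.1108] F [-0.14 -0.53 -1.42] M [-0.22 -0.16  0.03] op 0.0214
bardir 97.47 lean 12.47 roll -0.33
shift units [-0.025  0.35  -0.008]
t 10.3 pos [ 0.5751 -0.0424  0.1108] F [ 0.28 -0.32 -0.88] M [-0.24 -0.14  0.06] op 0.0218
bardir 97.47 lean 12.47 roll -0.33
t 10.35 pos [ 0.5751 -0.0424  0.1107] F [ 0.05  0.23 -0.96] M [-0.2  -0.07 -0.04] op 0.0216
bardir 97.46 lean 12.47 roll -0.33
```

View pics/s6c.png

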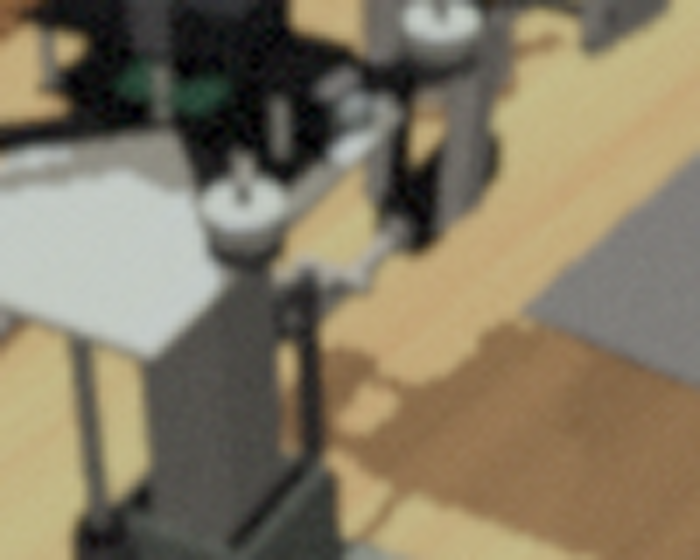

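>>> {"fn": "play_rows", "kwargs": {
  "commands": [
    {"linear": [-0.005, -0.02, 0], "turn": [0, 0, 0], "claw": 0},
    {"linear": [-0.005, -0.02, 0], "turn": [0, 0, 0], "claw": 0},
    {"linear": [0, 0, 0], "turn": [0, 0, 0], "claw": 0}
  ]
}}

```text
time_s: 10.65
tcp_pos: [0.575, -0.0423, 0.1128]
tcp_rot: [-1.122, 1.223, -0.946]
force: [-0.0, -0.3, -1.4]
opening: 0.021
```

```bash
python3 -c "
from h import *
s,M=to(None)
save('wrist','pics/w7.png');to(None)"
```

```text
t 10.65 pos [ 0.575  -0.0423  0.1128] F [-0.01 -0.25 -1.43] M [-0.32 -0.17 -0.04] op 0.021
bardir 97.46 lean 12.47 roll -0.35
t 10.7 pos [ 0.575  -0.0423  0.1128] F [ 0.32  0.41 -1.49] M [-0.28 -0.08  0.03] op 0.0217
bardir 97.46 lean 12.47 roll -0.35
```

>>> {"fn": "play_rows", "kwargs": {
  "commands": [
    {"linear": [-0.005, -0.02, 0], "turn": [0, 0, 0], "claw": 0},
    {"linear": [0, 0, 0], "turn": [0, 0, 0], "claw": 0}
  ]
}}

```text
time_s: 10.9
tcp_pos: [0.5748, -0.0424, 0.1136]
tcp_rot: [-1.122, 1.223, -0.946]
force: [0.9, 0.1, -3.4]
opening: 0.0212
```

>>> {"fn": "play_rows", "kwargs": {
  "commands": [
    {"linear": [-0.005, -0.02, 0], "turn": [0, 0, 0], "claw": 0},
    {"linear": [0, 0, 0], "turn": [0, 0, 0], "claw": 0}
  ]
}}

```text
time_s: 11.1
tcp_pos: [0.5748, -0.0427, 0.1145]
tcp_rot: [-1.122, 1.223, -0.946]
force: [0.8, -0.6, -3.1]
opening: 0.0217
```

```bash
python3 -c "
from h import *
s,M=to(None)
save('wrist','pics/w8.png');to(None);save('wrist','pics/w8.png');to(None)"
```

```text
t 11.1 pos [ 0.5748 -0.0427  0.1145] F [ 0.76 -0.59 -3.05] M [-0.68 -0.34 -0.11] op 0.0217
bardir 97.44 lean 12.45 roll -0.37
t 11.15 pos [ 0.5748 -0.0427  0.1145] F [ 1.06 -1.48 -3.71] M [-0.78 -0.4  -0.07] op 0.0212
bardir 97.44 lean 12.45 roll -0.38
t 11.2 pos [ 0.5748 -0.0427  0.1145] F [ 1.36 -0.35 -2.8 ] M [-0.84 -0.36 -0.11] op 0.0211
bardir 97.44 lean 12.45 roll -0.37
```

View pics/w8.png

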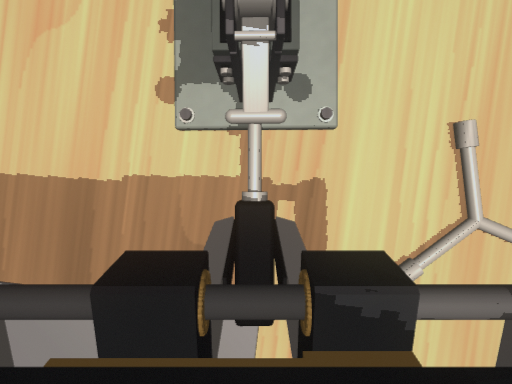

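>>> {"fn": "play_rows", "kwargs": {
  "commands": [
    {"linear": [-0.005, -0.02, 0], "turn": [0, 0, 0], "claw": 0},
    {"linear": [-0.005, -0.02, 0], "turn": [0, 0, 0], "claw": 0},
    {"linear": [0, 0, 0], "turn": [0, 0, 0], "claw": 0}
  ]
}}

```text
time_s: 11.5
tcp_pos: [0.5747, -0.0432, 0.1165]
tcp_rot: [-1.123, 1.223, -0.947]
force: [1.1, -0.5, -4.6]
opening: 0.0216
```

>>> {"fn": "play_rows", "kwargs": {
  "commands": [
    {"linear": [-0.005, -0.02, 0], "turn": [0, 0, 0], "claw": 0},
    {"linear": [0, 0, 0], "turn": [0, 0, 0], "claw": 0}
  ]
}}

```text
time_s: 11.7
tcp_pos: [0.5746, -0.0433, 0.1176]
tcp_rot: [-1.123, 1.224, -0.947]
force: [-0.1, -0.1, -4.0]
opening: 0.0214
```

>>> {"fn": "play_rows", "kwargs": {
  "commands": [
    {"linear": [-0.005, -0.02, 0], "turn": [0, 0, 0], "claw": 0},
    {"linear": [0, 0, 0], "turn": [0, 0, 0], "claw": 0}
  ]
}}

```text
time_s: 11.9
tcp_pos: [0.5743, -0.0429, 0.1187]
tcp_rot: [-1.123, 1.224, -0.946]
force: [-0.5, -0.8, -2.7]
opening: 0.0211
```

```bash
python3 -c "
from h import *
s,M=to(None)
save('top','pics/t9.png');to(None);save('side','pics/s9.png');to(None)
a=cv2.imread('pics/s9.png');b=cv2.imread('pics/s6.png');cv2.imwrite('pics/s9c.png',cv2.resize(np.hstack([b[140:260,180:290],a[140:260,180:290]]),None,fx=3.5,fy=3.5,interpolation=cv2.INTER_CUBIC))
"
```

```text
t 11.9 pos [ 0.5743 -0.0429  0.1187] F [-0.52 -0.77 -2.68] M [-0.63 -0.04  0.06] op 0.0211
bardir 97.43 lean 12.44 roll -0.43
t 11.95 pos [ 0.5743 -0.043   0.1187] F [-1.21 -0.6  -2.44] M [-0.51 -0.01  0.03] op 0.0214
bardir 97.43 lean 12.44 roll -0.43
t 12.0 pos [ 0.5743 -0.043   0.1186] F [-1.43  0.37 -2.43] M [-0.54  0.    0.1 ] op 0.0213
bardir 97.43 lean 12.44 roll -0.43
```

View pics/s9c.png

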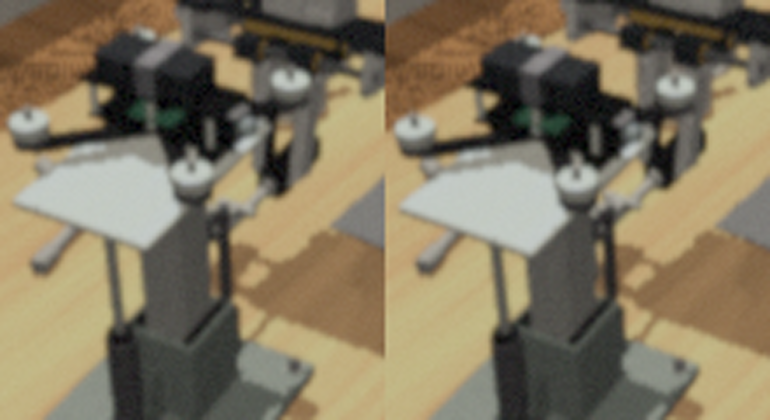

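>>> {"fn": "play_rows", "kwargs": {
  "commands": [
    {"linear": [-0.005, -0.02, 0], "turn": [0, 0, 0], "claw": 0},
    {"linear": [0, 0, 0], "turn": [0, 0, 0], "claw": 0}
  ]
}}

```text
time_s: 12.2
tcp_pos: [0.5744, -0.0429, 0.1197]
tcp_rot: [-1.123, 1.224, -0.946]
force: [-0.2, -1.5, -3.9]
opening: 0.0215
```

```bash
python3 -c "
from h import *
s,M=to(None)
save('side','pics/s10.png');to(None)
a=cv2.imread('pics/s10.png');b=cv2.imread('pics/s9.png');cv2.imwrite('pics/s10c.png',cv2.resize(np.hstack([b[140:260,180:290],a[140:260,180:290]]),None,fx=3.5,fy=3.5,interpolation=cv2.INTER_CUBIC))
"
```

```text
t 12.2 pos [ 0.5744 -0.0429  0.1197] F [-0.21 -1.49 -3.88] M [-0.67 -0.13  0.06] op 0.0215
bardir 97.43 lean 12.43 roll -0.42
t 12.25 pos [ 0.5743 -0.0429  0.1197] F [ 0.13 -0.65 -3.  ] M [-0.69 -0.06  0.01] op 0.0215
bardir 97.43 lean 12.44 roll -0.43
```

View pics/s10c.png

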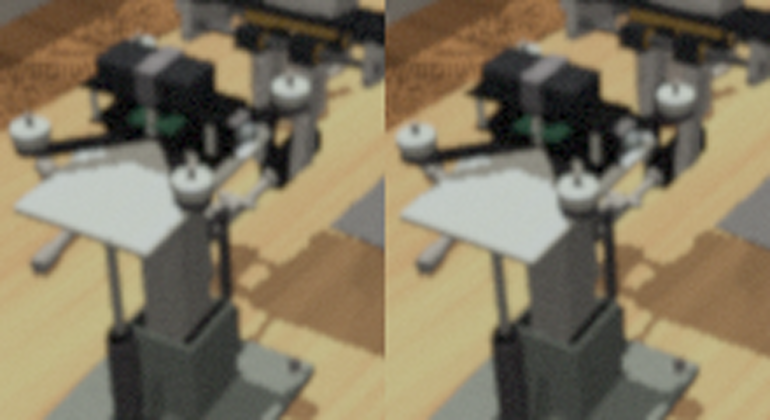

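>>> {"fn": "play_rows", "kwargs": {
  "commands": [
    {"linear": [-0.002, -0.01, 0], "turn": [0, 0, 0], "claw": 0},
    {"linear": [0, 0, 0], "turn": [0, 0, 0], "claw": 0},
    {"linear": [0, 0, 0], "turn": [0, 0, 0], "claw": 0},
    {"linear": [0, 0, 0], "turn": [0, 0, 0], "claw": 0}
  ]
}}

```text
time_s: 12.65
tcp_pos: [0.5743, -0.043, 0.1202]
tcp_rot: [-1.123, 1.224, -0.946]
force: [-0.6, -1.3, -2.9]
opening: 0.0213
```

```bash
python3 -c "
from h import *
s,M=to(None)
save('side','pics/s11.png');to(None)
a=cv2.imread('pics/s11.png');b=cv2.imread('pics/s10.png');cv2.imwrite('pics/s11c.png',cv2.resize(np.hstack([b[140:260,180:290],a[140:260,180:290]]),None,fx=3.5,fy=3.5,interpolation=cv2.INTER_CUBIC))
"
```

```text
t 12.65 pos [ 0.5743 -0.043   0.1202] F [-0.56 -1.3  -2.94] M [-0.8  -0.11  0.05] op 0.0213
bardir 97.42 lean 12.43 roll -0.43
t 12.7 pos [ 0.5744 -0.043   0.1202] F [-0.37 -1.41 -4.  ] M [-0.83 -0.16 -0.  ] op 0.0212
bardir 97.42 lean 12.43 roll -0.43
```

View pics/s11c.png

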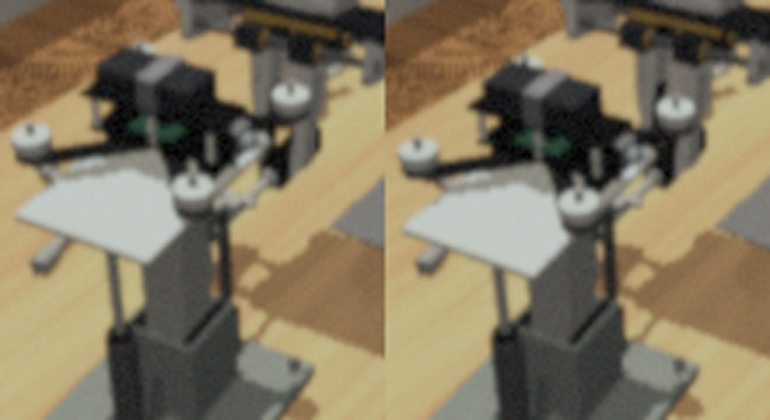

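>>> {"fn": "play_rows", "kwargs": {
  "commands": [
    {"linear": [0, 0, 0], "turn": [0, 0, 0], "claw": 0},
    {"linear": [0, 0, 0], "turn": [0, 0, 0], "claw": 0},
    {"linear": [0, 0, 0], "turn": [0, 0, 0], "claw": 0},
    {"linear": [0, 0, 0], "turn": [0, 0, 0], "claw": 0},
    {"linear": [0, 0, 0], "turn": [0, 0, 0], "claw": 0},
    {"linear": [0, 0, 0], "turn": [0, 0, 0], "claw": 0},
    {"linear": [0, 0, 0], "turn": [0, 0, 0], "claw": 0},
    {"linear": [0, 0, 0], "turn": [0, 0, 0], "claw": 0}
  ]
}}

```text
time_s: 13.5
tcp_pos: [0.5743, -0.043, 0.1202]
tcp_rot: [-1.123, 1.224, -0.946]
force: [0.1, -0.8, -2.6]
opening: 0.0213
```

>>> {"fn": "play_rows", "kwargs": {
  "commands": [
    {"linear": [0, 0, 0], "turn": [0, 0, 0], "claw": 0},
    {"linear": [0, 0, 0], "turn": [0, 0, 0], "claw": 0},
    {"linear": [0, 0, 0], "turn": [0, 0, 0], "claw": 0},
    {"linear": [0, 0, 0], "turn": [0, 0, 0], "claw": 0},
    {"linear": [0, 0, 0], "turn": [0, 0, 0], "claw": 0},
    {"linear": [0, 0, 0], "turn": [0, 0, 0], "claw": 0},
    {"linear": [0, 0, 0], "turn": [0, 0, 0], "claw": 0},
    {"linear": [0, 0, 0], "turn": [0, 0, 0], "claw": 0}
  ]
}}

```text
time_s: 14.3
tcp_pos: [0.5743, -0.043, 0.1202]
tcp_rot: [-1.123, 1.224, -0.946]
force: [-0.5, -1.9, -2.8]
opening: 0.0214
```

```bash
python3 -c "
from h import *
s,M=to(None)
save('side','pics/s12.png');to(None)
a=cv2.imread('pics/s12.png');b=cv2.imread('pics/s11.png');cv2.imwrite('pics/s12c.png',cv2.resize(np.hstack([b[140:260,180:290],a[140:260,180:290]]),None,fx=3.5,fy=3.5,interpolation=cv2.INTER_CUBIC))
"
```

```text
t 14.3 pos [ 0.5743 -0.043   0.1202] F [-0.48 -1.91 -2.82] M [-0.8  -0.11  0.09] op 0.0214
bardir 97.42 lean 12.44 roll -0.43
t 14.35 pos [ 0.5743 -0.043   0.1201] F [-0.88 -1.5  -3.29] M [-0.73 -0.14  0.03] op 0.0215
bardir 97.42 lean 12.44 roll -0.43
```

View pics/s12c.png

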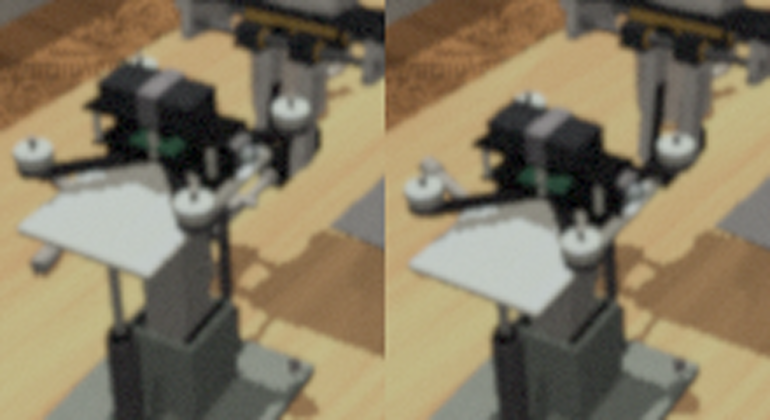

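>>> {"fn": "play_rows", "kwargs": {
  "commands": [
    {"linear": [0, 0, 0], "turn": [0, 0, 0], "claw": 0},
    {"linear": [0, 0, 0], "turn": [0, 0, 0], "claw": 0},
    {"linear": [0, 0, 0], "turn": [0, 0, 0], "claw": 0},
    {"linear": [0, 0, 0], "turn": [0, 0, 0], "claw": 0},
    {"linear": [0, 0, 0], "turn": [0, 0, 0], "claw": 0},
    {"linear": [0, 0, 0], "turn": [0, 0, 0], "claw": 0},
    {"linear": [0, 0, 0], "turn": [0, 0, 0], "claw": 0},
    {"linear": [0, 0, 0], "turn": [0, 0, 0], "claw": 0},
    {"linear": [0, 0, 0], "turn": [0, 0, 0], "claw": 0},
    {"linear": [0, 0, 0], "turn": [0, 0, 0], "claw": 0}
  ]
}}

```text
time_s: 15.35
tcp_pos: [0.5744, -0.043, 0.1202]
tcp_rot: [-1.123, 1.224, -0.946]
force: [-0.1, -0.3, -3.8]
opening: 0.0215
```

```bash
python3 -c "
from h import *
s,M=to(None)
save('side','pics/s13.png');to(None);save('wrist','pics/w13.png')
a=cv2.imread('pics/s13.png');b=cv2.imread('pics/s12.png');cv2.imwrite('pics/s13c.png',cv2.resize(np.hstack([b[140:260,180:290],a[140:260,180:290]]),None,fx=3.5,fy=3.5,interpolation=cv2.INTER_CUBIC))
"
```

```text
t 15.35 pos [ 0.5744 -0.043   0.1202] F [-0.1  -0.3  -3.82] M [-0.78 -0.11 -0.01] op 0.0215
bardir 97.42 lean 12.43 roll -0.43
t 15.4 pos [ 0.5744 -0.043   0.1202] F [-0.89 -0.46 -3.05] M [-0.76 -0.14  0.05] op 0.0215
bardir 97.42 lean 12.43 roll -0.43
```

View pics/s13c.png

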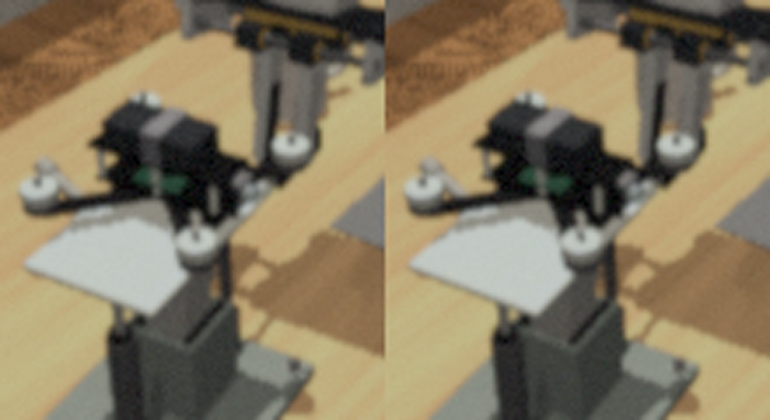

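View pics/w13.png

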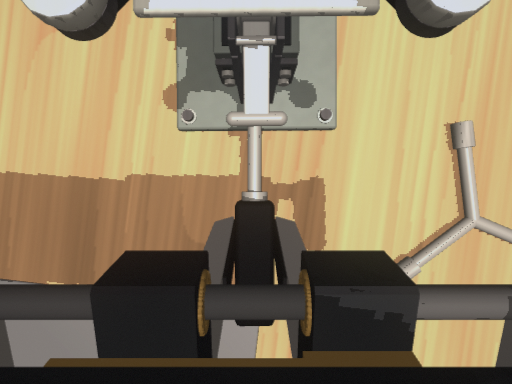

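```bash
python3 -c "
from h import *
t=save('top','pics/t14.png');s=save('side','pics/s14.png')
a=cv2.imread('pics/t14.png');cv2.imwrite('pics/t14c.png',cv2.resize(a[170:240,150:250],None,fx=8,fy=8,interpolation=cv2.INTER_CUBIC))
a=cv2.imread('pics/s14.png');cv2.imwrite('pics/s14c.png',cv2.resize(a[190:240,180:260],None,fx=10,fy=10,interpolation=cv2.INTER_CUBIC))
"
```

```text
(no output)
```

View pics/t14c.png

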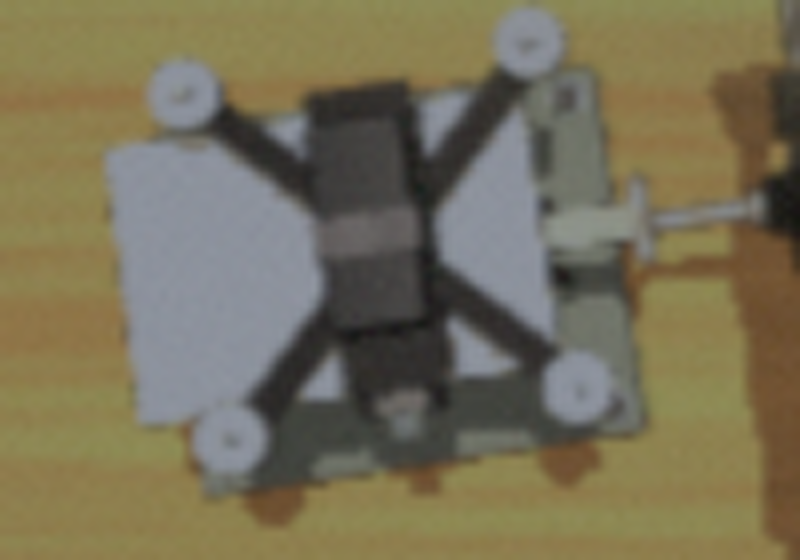

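View pics/s14c.png

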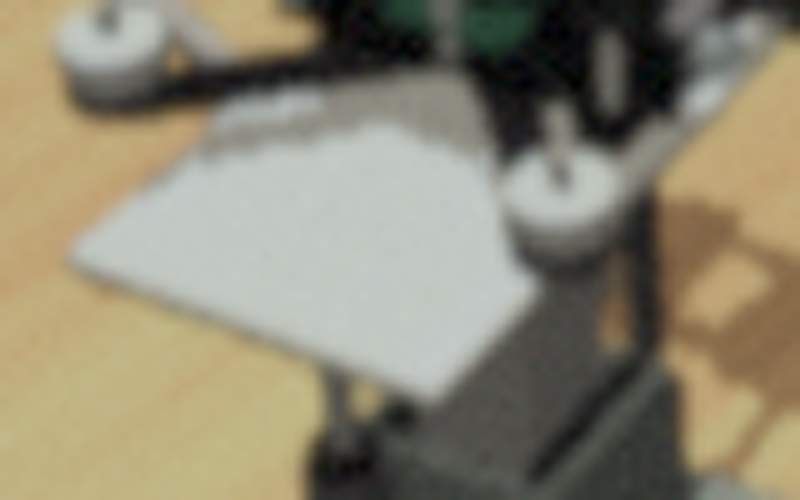

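```bash
python3 -c "
from h import *
t=optics.get_image('top');s=optics.get_image('side')
for a,b in [((108,150),(70,255)),((140,425),(430,395))]:
  o1,r1=ray(t,150+a[0]/8,170+a[1]/8);o2,r2=ray(s,180+b[0]/10,190+b[1]/10)
  x=np.linalg.lstsq(np.c_[r1,-r2],o2-o1,rcond=None)[0];print(o1+r1*x[0],o2+r2*x[1])
to(None)
"
```

```text
[0.58945518 0.20627479 0.17803971] [0.58980727 0.20659774 0.17814293]
[0.49210926 0.19435371 0.17850482] [0.49295695 0.1950248  0.17865351]
t 15.65 pos [ 0.5743 -0.043   0.1202] F [-0.82 -1.27 -2.97] M [-0.76 -0.16  0.03] op 0.0215
bardir 97.42 lean 12.44 roll -0.43
```

>>> {"fn": "play_rows", "kwargs": {
  "commands": [
    {"linear": [0.009, 0.04, 0], "turn": [0, 0, 0], "claw": 0},
    {"linear": [0.011, 0.05, 0], "turn": [0, 0, 0], "claw": 0},
    {"linear": [0.011, 0.05, 0], "turn": [0, 0, 0], "claw": 0},
    {"linear": [0.011, 0.05, 0], "turn": [0, 0, 0], "claw": 0},
    {"linear": [0.011, 0.05, 0], "turn": [0, 0, 0], "claw": 0},
    {"linear": [0.011, 0.05, 0], "turn": [0, 0, 0], "claw": 0},
    {"linear": [0.011, 0.05, 0], "turn": [0, 0, 0], "claw": 0},
    {"linear": [0.011, 0.05, 0], "turn": [0, 0, 0], "claw": 0},
    {"linear": [0, 0, 0], "turn": [0, 0, 0], "claw": 0}
  ]
}}

```text
time_s: 16.55
tcp_pos: [0.5747, -0.0422, 0.0987]
tcp_rot: [-1.122, 1.224, -0.946]
force: [-0.2, 0.5, -1.5]
opening: 0.0215
```

>>> {"fn": "play_rows", "kwargs": {
  "commands": [
    {"linear": [0.2, -0.044, 0], "turn": [0, 0, 0], "claw": 0},
    {"linear": [0.4, -0.088, 0], "turn": [0, 0, 0], "claw": 0},
    {"linear": [0.4, -0.088, 0], "turn": [0, 0, 0], "claw": 0},
    {"linear": [0.4, -0.088, 0], "turn": [0, 0, 0], "claw": 0},
    {"linear": [0.4, -0.088, 0], "turn": [0, 0, 0], "claw": 0},
    {"linear": [0.2, -0.044, 0], "turn": [0, 0, 0], "claw": 0},
    {"linear": [0, 0, 0], "turn": [0, 0, 0], "claw": 0}
  ]
}}

```text
time_s: 17.25
tcp_pos: [0.589, -0.1516, 0.099]
tcp_rot: [-1.122, 1.223, -0.947]
force: [-0.0, 0.6, -1.0]
opening: 0.0214
```

```bash
python3 -c "
from h import *
to([.53,-.27,.1]);save('side','pics/s15.png')"
```

```text
t 17.25 pos [ 0.589  -0.1516  0.099 ] F [-0.04  0.57 -0.96] M [-0.31 -0.17  0.02] op 0.0214
bardir 97.44 lean 12.42 roll -0.35
shift units [ 2.139 -0.484 -1.48 ]
```

View pics/s15.png

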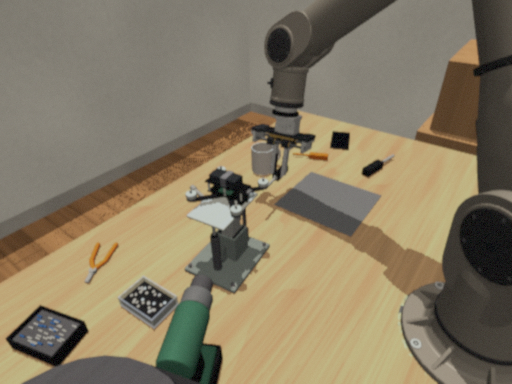

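>>> {"fn": "play_rows", "kwargs": {
  "commands": [
    {"linear": [0.31, -0.07, -0.31], "turn": [0, 0, 0], "claw": 0},
    {"linear": [0.31, -0.07, -0.31], "turn": [0, 0, 0], "claw": 0},
    {"linear": [0.31, -0.07, -0.31], "turn": [0, 0, 0], "claw": 0},
    {"linear": [0.31, -0.07, -0.31], "turn": [0, 0, 0], "claw": 0},
    {"linear": [0.31, -0.07, -0.31], "turn": [0, 0, 0], "claw": 0},
    {"linear": [0.31, -0.07, -0.31], "turn": [0, 0, 0], "claw": 0},
    {"linear": [0, 0, 0], "turn": [0, 0, 0], "claw": 0},
    {"linear": [0, 0, 0], "turn": [0, 0, 0], "claw": 0}
  ]
}}

```text
time_s: 18.1
tcp_pos: [0.5082, -0.2508, 0.1006]
tcp_rot: [-1.125, 1.215, -0.935]
force: [0.1, -0.0, -1.3]
opening: 0.0215
```

```bash
python3 -c "
from h import *
to([.48,-.26,.014]);save('wrist','pics/w15.png')"
```

```text
t 18.1 pos [ 0.5082 -0.2508  0.1006] F [ 0.11 -0.   -1.33] M [-0.23 -0.16  0.01] op 0.0215
bardir 98.18 lean 12.66 roll -0.26
shift units [ 0.478  1.67  -0.577]
```

View pics/w15.png

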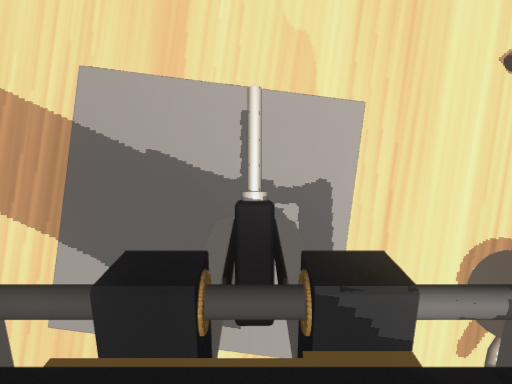

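>>> {"fn": "play_rows", "kwargs": {
  "commands": [
    {"linear": [0.11, 0.4, -0.14], "turn": [0, 0, 0], "claw": 0},
    {"linear": [0.11, 0.4, -0.14], "turn": [0, 0, 0], "claw": 0},
    {"linear": [0.11, 0.4, -0.14], "turn": [0, 0, 0], "claw": 0},
    {"linear": [0.07, 0.25, -0.1], "turn": [0, 0, 0], "claw": 0},
    {"linear": [0, 0, 0], "turn": [0, 0, 0], "claw": 0}
  ]
}}

```text
time_s: 18.65
tcp_pos: [0.486, -0.2528, 0.0244]
tcp_rot: [-1.126, 1.207, -0.93]
force: [0.9, 0.6, -0.4]
opening: 0.0213
```

```bash
python3 -c "
from h import *
to([.48,-.26,.0095])"
```

```text
t 18.65 pos [ 0.486  -0.2528  0.0244] F [ 0.9   0.56 -0.38] M [-0.23 -0.11 -0.01] op 0.0213
bardir 98.68 lean 12.66 roll -0.06
shift units [ 0.186  0.263 -0.14 ]
```

>>> {"fn": "play_rows", "kwargs": {
  "commands": [
    {"linear": [0.02, 0.09, 0], "turn": [0, 0, 0], "claw": 0},
    {"linear": [0.015, 0.07, 0], "turn": [0, 0, 0], "claw": 0},
    {"linear": [0.01, 0.04, 0], "turn": [0, 0, 0], "claw": 0},
    {"linear": [0.005, 0.02, 0], "turn": [0, 0, 0], "claw": 0},
    {"linear": [0, 0, 0], "turn": [0, 0, 0], "claw": 0}
  ]
}}

```text
time_s: 19.15
tcp_pos: [0.4889, -0.252, 0.0146]
tcp_rot: [-1.126, 1.203, -0.931]
force: [0.0, -0.4, -1.6]
opening: 0.0216
```

>>> {"fn": "play_rows", "kwargs": {
  "commands": [
    {"linear": [0.01, 0.04, 0], "turn": [0, 0, 0], "claw": 0},
    {"linear": [0.008, 0.03, 0], "turn": [0, 0, 0], "claw": 0},
    {"linear": [0.005, 0.02, 0], "turn": [0, 0, 0], "claw": 0},
    {"linear": [0, 0, 0], "turn": [0, 0, 0], "claw": 0}
  ]
}}

```text
time_s: 19.55
tcp_pos: [0.4893, -0.2525, 0.0101]
tcp_rot: [-1.126, 1.202, -0.932]
force: [0.2, 0.2, 0.4]
opening: 0.0215
```

>>> {"fn": "play_rows", "kwargs": {
  "commands": [
    {"linear": [0.002, 0.012, 0], "turn": [0, 0, 0], "claw": 0},
    {"linear": [0, 0, 0], "turn": [0, 0, 0], "claw": 0}
  ]
}}

```text
time_s: 19.75
tcp_pos: [0.4894, -0.2525, 0.0096]
tcp_rot: [-1.126, 1.202, -0.932]
force: [-1.1, -0.1, 1.5]
opening: 0.0215
```

```bash
python3 -c "
from h import *
to(None)
save('side','pics/s17.png');to(None)
a=cv2.imread('pics/s17.png');cv2.imwrite('pics/s17c.png',cv2.resize(a[120:240,260:400],None,fx=5,fy=5,interpolation=cv2.INTER_CUBIC))"
```

```text
t 19.75 pos [ 0.4894 -0.2525  0.0096] F [-1.09 -0.06  1.51] M [-0.18  0.03  0.01] op 0.0215
bardir 98.82 lean 12.53 roll 0.16
t 19.8 pos [ 0.4894 -0.2525  0.0096] F [-0.12  0.12  1.12] M [-0.2  -0.02 -0.04] op 0.0215
bardir 98.82 lean 12.53 roll 0.16
```

View pics/s17c.png

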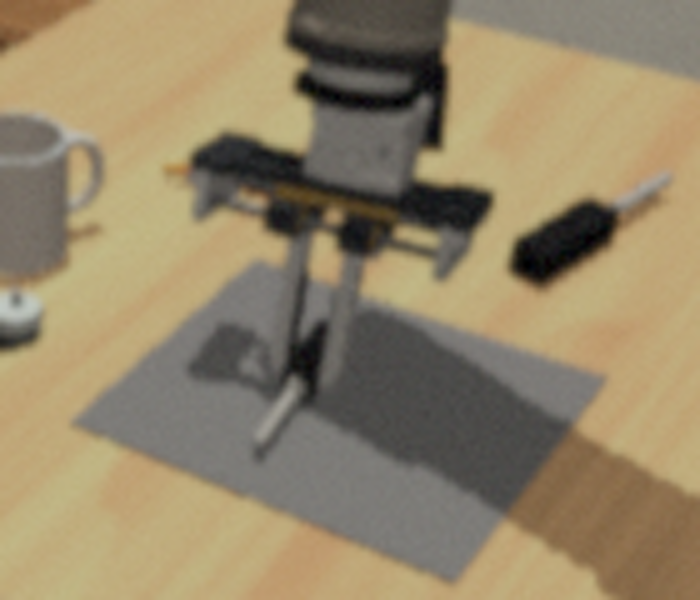

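Resting on the mat (Fz changed from −1 to +1.3 N). Release and back off along the tool axis.

>>> {"fn": "play_rows", "kwargs": {
  "commands": [
    {"linear": [0, 0, 0], "turn": [0, 0, 0], "claw": 0.3},
    {"linear": [0, 0, 0], "turn": [0, 0, 0], "claw": 0.5},
    {"linear": [0, 0, 0], "turn": [0, 0, 0], "claw": 0.6},
    {"linear": [0, 0, 0], "turn": [0, 0, 0], "claw": 0.6},
    {"linear": [0, 0, 0], "turn": [0, 0, 0], "claw": 0.6}
  ]
}}

```text
time_s: 20.3
tcp_pos: [0.4895, -0.2526, 0.0097]
tcp_rot: [-1.126, 1.202, -0.932]
force: [-0.2, -0.1, -0.2]
opening: 0.0551
```

>>> {"fn": "play_rows", "kwargs": {
  "commands": [
    {"linear": [0, -0.2, 0], "turn": [0, 0, 0], "claw": 0.6},
    {"linear": [0, -0.4, 0], "turn": [0, 0, 0], "claw": 0.6},
    {"linear": [0, -0.5, 0], "turn": [0, 0, 0], "claw": 0.6},
    {"linear": [0, -0.5, 0], "turn": [0, 0, 0], "claw": 0.6},
    {"linear": [0, -0.5, 0], "turn": [0, 0, 0], "claw": 0.6},
    {"linear": [0, -0.5, 0], "turn": [0, 0, 0], "claw": 0.6},
    {"linear": [0, 0, 0], "turn": [0, 0, 0], "claw": 0.6},
    {"linear": [0, 0, 0], "turn": [0, 0, 0], "claw": 0.6}
  ]
}}

```text
time_s: 21.1
tcp_pos: [0.4934, -0.2821, 0.146]
tcp_rot: [-1.126, 1.201, -0.933]
force: [-0.7, 0.9, -0.7]
opening: 0.056
```

```bash
python3 -c "
from h import *
to(None)
save('side','pics/s18.png');save('top','pics/t18.png');save('wrist','pics/w18.png')
a=cv2.imread('pics/s18.png');cv2.imwrite('pics/s18c.png',cv2.resize(a[130:290,170:390],None,fx=3.6,fy=3.6,interpolation=cv2.INTER_CUBIC))"
```

```text
t 21.1 pos [ 0.4934 -0.2821  0.146 ] F [-0.67  0.85 -0.7 ] M [-0.25 -0.12  0.07] op 0.056
bardir 98.85 lean 12.48 roll 0.22
```

View pics/s18c.png

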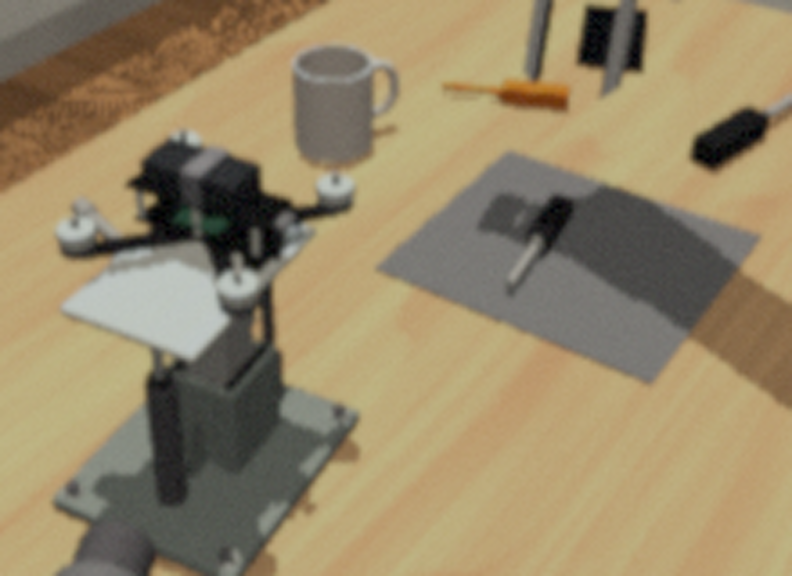

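View pics/w18.png

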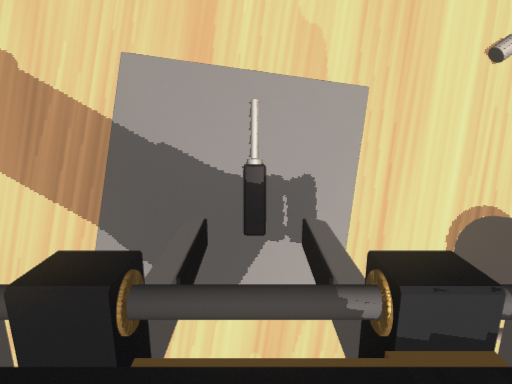

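View pics/t18.png

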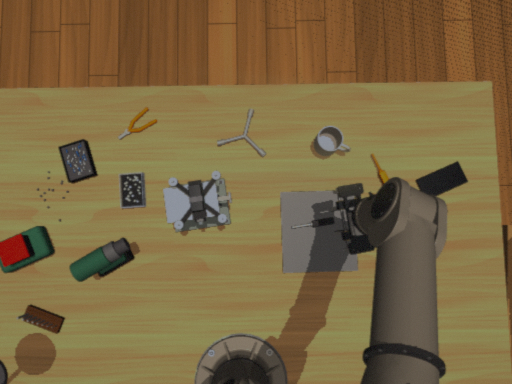

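Platform is down, bar flat on the mat, arm clear, bystanders unmoved. Handing in.

```bash
python3 -c "
from h import *
s=arm.state(); print(abs(s['dq']).max()); print(arm.job_done())"
```

```text
0.010031502698487462
the job is handed in; nothing more can be done
None
```

The job is done and handed in at about 21 s of the 53 s allowed; handing in gives no verdict.

- **Lift:** I gripped the bar by its handle at 60 N and slid the shaft under the pawl's lip. Contact came at about the nominal height minus 5 mm (TCP z ≈ 0.113). I then eased the pawl up about 7 mm. The vertical force at the wrist, bar weight included, stayed below about 5 N, against the 12 N limit.
- **Sinking:** I held the pawl off for about 3.5 s, until the platform stopped moving. Its corners triangulated at about 0.178 m, against 0.181 m nominal. That fits fully down within the camera error, because one tooth higher would read about 0.191 m.
- **Laying down:** I lowered and withdrew the bar, set it on the mat and released it. The force reading showed it resting on the mat before I opened the gripper.

**Last checks:** The final pictures show the bar lying flat well inside the mat, the platform still down and the gripper clear at z ≈ 0.146 m. The mug, wrench, nut box and drill look unmoved.

While holding, the lip force was only 2–3 N. That suggests the pawl was held just short of its stop rather than against it at the suggested 3–8 N, but it stayed clear of the teeth all the way down. No check failed.

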